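# Weigh a rebuilt gyro rotor on the bench balance

### The arm

A 7-joint arm with a two-finger parallel gripper is mounted at the origin on the work surface. World frame = base frame: x ahead of the robot, y to its left, z up, the work surface at z = 0. Lengths are in m, angles in rad, forces in N, time in s.
With the tool pointing down it reaches from about 0.4 to 0.85 m from the base axis. Payload 4.5 kg.
Tool frame: the origin (TCP) lies on the centre line of the jaws, within the pads' length; the fingertips stand r.tip_extent ahead of it and the grasp point (between the pads) is the TCP (r.tip_extent is the distance from the TCP to the fingertips, in m); z points along the fingers, y is the line along which they close (so a half turn about z gives the same grasp; the last joint's range is limited). The gripper opens to 88 mm and grips with 3 to 60 N. Pads are 18 mm wide; open, the fingers measure 123 mm over their backs; the gripper's body (75 mm by 187 mm) begins 45 mm behind the grasp point.
Start: joints at [1.337, 0.689, -0.195, 1.565, 0.157, 0.902, -0.215], TCP at [0.165, -0.603, 0.258] pointing down, gripper open.
Joint ranges: [-3.01, 3.01], [-0.46, 2.08], [-1.47, 1.51], [0.13, 2.56], [-1, 4.14], [0.04, 2.09], [-2.66, 2.66]. Speed limits (rad/s): [2.57, 2.57, 3.14, 3.14, 3.14, 3.14, 3.14].

### API

Orientations are given as a unit quaternion [x, y, z, w].
In Python, from plant import sensors, vision, finish_job, r gives the robot as it stands. The module is installed in compiled form; this text tells all that it offers.
- The arm moves only by the tool step_arm, never from a script. Its argument "steps" is a list of rows, each a list of 2 entries, a list of its own where there are three numbers: the shift along the tool's x, y, z in cm, then the turn, a rotation vector about the tool's x, y, z in degrees. A call has 1 to 12 rows; each row shifts and turns the commanded pose from where the row before left it, along the tool's axes as they then stand; what a row does not reach is not made up. A row lasts 1/8 s, in which the tool goes at most 62.5 mm and 10.7 degrees, less where a joint would pass 70% of its speed; a pose out of reach is approached as far as the arm can. A call with a gripper value outside its range is refused whole. "claw" is the opening, from -1 (shut) to 1 (fully open), set as the call begins (left out, the last holds). The fingers move at their own pace and stop on an object; "grip_force" is the grip in N (left out, the last holds). Time passes only in rows, so rows that do not move let the fingers close. It gives the time, the measured TCP pose, the force, the opening and the grip force at its end, in the units of the state.
- sensors.get_state(): the state, without advancing time (a new reading comes with each control period).
- vision.snapshot(name): name is "scene" or "top" or "wrist"; returns a dict with "img" (480x640x3 uint8, red, green, blue), "fx", "fy", "cx", "cy" (pixels), "position" and "rotation" of the camera in the world. Camera axes: x right, y down, z forward; pixel columns grow to the right and rows downward; lengths in m; the calibration is good to about 2 mm. A picture is of the moment at which its call begins. There is no depth.
- finish_job(): hands the job in; it is judged then, once.
The state is a dict: "clock": time; "q": joint angles; "qd": joint speeds; "joint_torque": joint torques, N m; "tool_pos": TCP position; "eef_rot": TCP orientation; "contact_force": force on the tool from outside, world axes, zero at the start; "moment": the same for the moment, N m; "opening": opening from 0.0 (shut) to 1.0 (fully open); "finger_force": force on a finger pad.
Only numpy, scipy, OpenCV 4.12 (cv2) and the standard library are available. Lean on these libraries where they do the work, as an engineer would, in place of code of your own. Each camera call takes 0.05 s, during which the arm holds its last target. There are 200 camera calls.

### The job

Weigh the rotor: stand the all-brass counterweight in the blue outer pocket of the balance's pan, then stand the red-knobbed counterweight in the pan's loading end, between its inner end wall and the red line, and let go of it. Then, without lifting it off the pan again, slide it outwards bit by bit until the beam, left alone, floats level with its pointer in the green band, and leave both weights standing there. Be gentle with the balance: never knock it or press hard on it, never let the pan sink to its lower stop, and leave the other things on the bench alone.

Things in the scene. Friction and masses are not known exactly. Their poses are not given: they have to be found in the camera images.
- balance: grey bench balance, fixed to the bench; origin at bench height under its pivot. The beam runs along its y axis, the pan on the +y side. The pivot axis lies along x, 105 mm above the bench, between two steel cheeks 22 mm wide along y, 118 mm high.
- rotor: steel-and-copper gyro rotor of unknown mass, 62 mm across and 46 mm high, mounted on the -y arm of the beam, 130 mm from the pivot; origin at the centre of its underside, z up along its axle
- pointer (a point): red pointer bar at the -y end of the beam, its middle 192 mm from the pivot and level with the pivot axis; axes as the beam's. It swings in front of an upright white scale plate (36 mm wide along y, top 132 mm above the bench) and stands in the plate's green band (9.5 mm high, centred 105 mm above the bench) when the beam is level within 0.025 rad
- tilt (a joint): tilt of the beam, rad; 0 is level, positive with the pan up. Stops at +0.10 and -0.10. At the start the rotor holds the pan at its upper stop, and still does with both weights in, the second in the loading end. Afloat, sliding a weight 1 mm outwards lowers the reading by about 0.008 rad. It settles in about 1 s. Touching a weight tilts it falsely.
- beam: the balance beam with its aluminium weight pan; origin on the pivot axis, y along the beam towards the pan, z up; it turns about x. It yields: about 4 N on the pan tips it down off its upper stop. It is delicate: set weights down on it slower than 30 mm/s, not from a drop of several mm
- pan (a point): frame of the aluminium weight pan, tilting with the beam; origin level with the pan's floor (top face), at the pivot, 15 mm below the pivot axis (90 mm above the bench); y runs outwards along the pan, z up from the floor. Inside 38 mm wide, walls 6 mm high, 3 mm thick. Trough from y = 38 to 161 mm, a divider 4 mm thick, 6 mm high, then the pocket from y = 165 to 206 mm.
- red_line (a point): middle of the red line across the pan's floor, y = 78 mm in the pan's frame; the loading end lies between it and the inner end wall at y = 38 mm. The beam floats level with the red-knobbed weight's centre somewhere outward of it, between y = 80 and 133 mm, depending on the rotor; axes as the pan's
- load_point (a point): point on the pan's floor in the loading end, y = 60 mm in the pan's frame; a good centre for the red-knobbed weight, up to 5 mm either way; axes as the pan's
- pocket (a point): centre of the blue pocket's floor, y = 186 mm in the pan's frame; the pocket is 41 mm long and 38 mm wide; axes as the pan's
- main_weight: all-brass counterweight, standing upright on the bench at the start; its origin is the centre of its underside; z is up through the knob. Round body 32 mm across and 27 mm high, above it a 12 mm neck and a knob 19 mm across whose top is 41 mm above the underside. 200 g
- trim_weight: dark steel counterweight with a red knob, standing upright on the bench at the start; its origin is the centre of its underside; z is up through the knob. Round body 32 mm across and 27 mm high, above it a 12 mm neck and a knob 19 mm across whose top is 41 mm above the underside. 200 g
- filter_tube: brown metal tube, 36 mm across and 85 mm high, standing on the bench; bystander; origin at the centre of its underside
- screwdriver: blue screwdriver lying on the bench, about 215 mm long; bystander; origin at its middle, underneath, x along it
- parts_tin: open green tin 90 x 160 x 25 mm; bystander; origin at the centre of its underside
There are look-alikes about, which are no part of the job. What is meant by the trim_weight is not orange or purple, and is the larger of those in its own colour.

How it is judged:
By the outcome, as a careful person would: the job done as asked, in the order asked, and still so for the second after the job is handed in, with the robot touching nothing.
It also fails if it takes over 72 s, if anything falls off the work surface, if the arm or the gripper's body presses on something with over 40 N, if the wrist force passes 120 N, or if a joint passes its speed limit or range.

## Working session

There is one attempt and no reset: what is moved stays moved. The work goes in short steps, Python scripts to look and compute and a tool call to move; the robot and the scene stay as the last step left them, time stands still between calls to the robot, and variables do not carry over. Pictures are saved under pics/ and viewed, at most 10 in all, crops included, and the job is handed in when it is done.

Besides the shell and the picture viewer there is one more tool, called after "Call:" as name(argument=value, ...) on one line, values as JSON. step_arm: Moves the arm, as the interface text tells. Its arguments: {"type":"object","properties":{"steps":{"type":"array"},"claw":{"type":"number"},"grip_force":{"type":"number"}},"required":["steps"]}

```bash
mkdir -p pics
cat > h.py <<'E'
import numpy as np, cv2
from plant import sensors, vision, finish_job, r
from scipy.spatial.transform import Rotation as R
def snap(name,fn=None):
    s=vision.snapshot(name)
    if fn: cv2.imwrite('pics/'+fn,s['img'][:,:,::-1])
    return s
def ray(s,u,v,z):
    Rm=np.array(s['rotation']); 
    if Rm.shape!=(3,3): Rm=R.from_quat(Rm).as_matrix()
    d=Rm@np.array([(u-s['cx'])/s['fx'],(v-s['cy'])/s['fy'],1]); p=np.array(s['position'])
    return p+d*(z-p[2])/d[2]
def proj(s,P):
    Rm=np.array(s['rotation'])
    if Rm.shape!=(3,3): Rm=R.from_quat(Rm).as_matrix()
    c=Rm.T@(np.array(P)-s['position']); return s['fx']*c[0]/c[2]+s['cx'],s['fy']*c[1]/c[2]+s['cy']
E
python3 - <<'E'
from h import *
for n in ['scene','top']:
    s=snap(n,n+'0.png'); print(n,s['position'],np.round(s['rotation'],3),s['fx'],s['cx'],s['cy'])
st=sensors.get_state(); print(st, r.tip_extent)
E
```

```text
scene [ 1.06190225 -0.38752474  0.9251852 ] [ 0.847  0.444 -0.141 -0.256] 624.9803288717221 320.55686046105666 245.26201955111267
top [ 0.45628419 -0.07403965  1.22559603] [-0.704  0.708 -0.031  0.044] 597.9232532238144 320.0691675638207 228.33865550113975
{'clock': 0.1, 'q': array([ 1.33678608,  0.68992331, -0.19451993,  1.56623382,  0.15729375,
        0.9024948 , -0.21513164]), 'qd': array([-6.43033213e-04, -1.51388399e-03,  6.74646156e-04, -3.00437259e-03,
       -3.03402057e-04, -8.92203718e-04,  6.48213154e-05]), 'joint_torque': array([-2.90910735e-03, -5.28491843e+01, -1.27140675e+00, -1.53837079e+01,
       -5.25807927e-02,  1.96113702e-03,  5.80647406e-05]), 'tool_pos': array([ 0.16520764, -0.60221388,  0.25697737]), 'eef_rot': array([ 9.91045087e-01,  1.33525049e-01, -1.67576449e-04, -8.17585043e-04]), 'contact_force': array([ 0.302625  ,  1.15549077, -0.34320779]), 'moment': array([ 0.02714251, -0.00833397, -0.00768657]), 'finger_force': 0.0, 'opening': 0.9984423832663119} 0.019
```

View pics/top0.png

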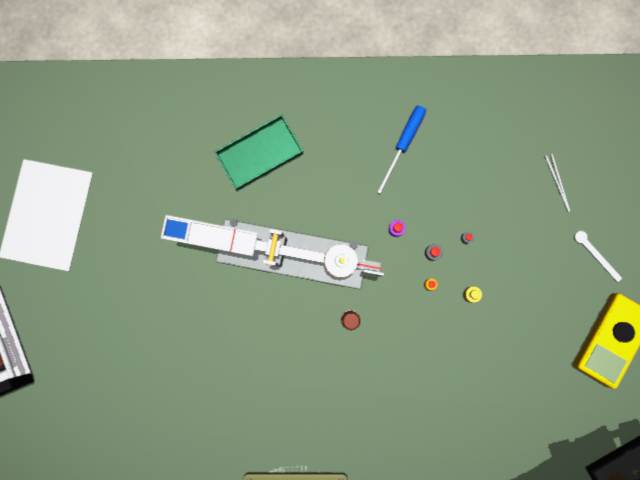

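View pics/scene0.png

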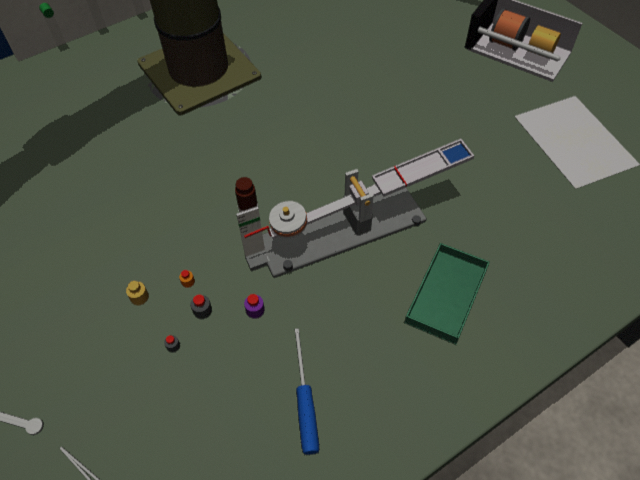

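The top view shows the brass weight near (473,295), the trim weight (dark with a red knob, the larger one) near (433,252), the blue pocket near (176,229) and the red line near (233,240). The scene view agrees. Next I'll measure these.

```bash
cat >> h.py <<'E'
def blob(s,lo,hi,box,amin=8):
    u0,u1,v0,v1=box; h=cv2.cvtColor(s['img'],cv2.COLOR_RGB2HSV)[v0:v1,u0:u1]
    if lo[0]>hi[0]: m=cv2.inRange(h,(0,)+lo[1:],hi)|cv2.inRange(h,lo,(180,)+hi[1:])
    else: m=cv2.inRange(h,lo,hi)
    n,l,st,c=cv2.connectedComponentsWithStats(m)
    if n<2: return None
    i=1+np.argmax(st[1:,4]); pts=np.argwhere(l==i)[:,::-1].astype(np.float32)+(u0,v0)
    (e,wh,a)=cv2.minAreaRect(pts.astype(np.float32))
    return c[i]+(u0,v0),st[i,4],e,wh,a
RED=((172,150,70),(8,255,255)); YEL=((20,100,80),(35,255,255)); BLU=((100,150,50),(125,255,255))
E
python3 - <<'E'
from h import *
t=snap('top'); s=snap('scene')
T=.1
def show(n,b,z,sc):
    print(n,np.round(b[0],1),b[1],np.round(b[2],1),np.round(b[3],1),'->',np.round(ray(sc,*b[2],z),4))
show('trim top',blob(t,*RED,(422,444,242,262)),.041,t)
show('main top',blob(t,*YEL,(460,488,282,308)),.041,t)
show('trim sc',blob(s,*RED,(188,212,290,308)),.039,s)
show('main sc knob+body',blob(s,*YEL,(120,152,275,308)),.02,s)
show('pocket t',blob(t,*BLU,(160,192,214,244)),.1086,t)
show('line t',blob(t,*RED,(225,243,228,254)),.0974,t)
show('pocket s',blob(s,*BLU,(435,480,138,170)),.1086,s)
show('line s',blob(s,*RED,(388,412,160,190)),.0974,s)
show('pointer t',blob(t,*RED,(352,385,258,276)),.086,t)
for n,sc,b in (('t',t,(160,270,205,260)),('s',s,(365,480,135,200))):
    pass
E
```

```text
trim top [434.9 251.3] 70 [435.  251.5] [9. 8.] -> [ 0.5342 -0.28    0.041 ]
main top [472.9 294. ] 234 [473. 294.] [16. 16.] -> [ 0.4504 -0.3522  0.041 ]
trim sc [198.2 299.4] 92 [198.5 299.5] [11.  9.] -> [ 0.5367 -0.2801  0.039 ]
main sc knob+body [134.8 289. ] 238 [135.5 289. ] [19. 16.] -> [ 0.4472 -0.3552  0.02  ]
pocket t [175.5 228.8] 315 [175.4 228.8] [20.  15.5] -> [0.5756 0.2188 0.1086]Traceback (most recent call last):
  File "<stdin>", line 11, in <module>
  File "<stdin>", line 5, in show
TypeError: 'NoneType' object is not subscriptable
```

Run:
```python
from h import *
t=snap('top'); s=snap('scene')
for n,sc,c,box,z in (('pocket t',t,BLU,(160,192,214,244),.1086),('pocket s',s,BLU,(435,480,138,170),.1086),
  ('line t',t,((165,60,60),(12,255,255)),(226,243,228,254),.0974),('line s',s,((165,60,40),(12,255,255)),(388,412,160,190),.0974),
  ('ptr t',t,((165,60,60),(12,255,255)),(352,385,258,276),.086),('axle t',t,YEL,(264,286,228,266),.118),
  ('rotor t',t,YEL,(330,352,250,270),.15)):
    b=blob(sc,*c,box)
    print(n, None if b is None else (np.round(b[2],1),b[1],np.round(b[3],1),np.round(ray(sc,*b[2],z),4)))
w=snap('wrist','w0.png')
c=cv2.resize(t['img'][205:285,150:390,::-1],None,fx=3.3,fy=3.3,interpolation=cv2.INTER_CUBIC); cv2.imwrite('pics/pan0.png',c)
```

```text
pocket t (array([175.4, 228.8]), np.int32(314), array([20. , 15.5]), array([0.5756, 0.2188, 0.1086]))
pocket s (array([455.8, 153. ]), np.int32(257), array([12.9, 21.7]), array([0.5763, 0.2197, 0.1086]))
line t (array([232.2, 240. ]), np.int32(33), array([ 1.5, 22.8]), array([0.5546, 0.113 , 0.0974]))
line s (array([400.2, 175.7]), np.int32(63), array([23.6,  3.1]), array([0.5545, 0.1149, 0.0974]))
ptr t (array([369.4, 266. ]), np.int32(58), array([23.5,  2.3]), array([ 0.5044, -0.1472,  0.086 ]))
axle t (array([272.7, 246.9]), np.int32(114), array([ 4.1, 26.7]), array([0.5394, 0.0339, 0.118 ]))
rotor t (array([341.5, 260. ]), np.int32(16), array([4., 3.]), array([ 0.5127, -0.0932,  0.15  ]))
```

View pics/pan0.png

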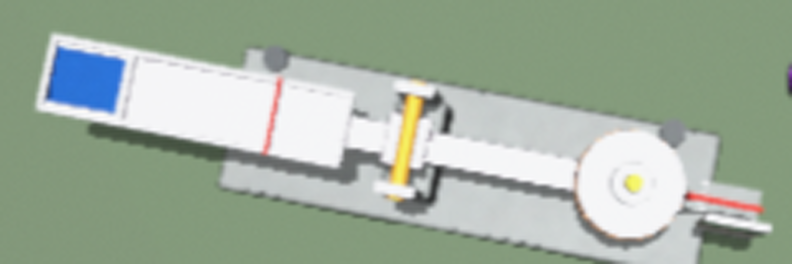

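The crop shows the pan whole, with the blue pocket on its left, the red line at (272,115) in the crop and the pointer at the right. It gives a beam yaw of about 78.5°.

Call:
step_arm(steps=[[[0, 0, 0], [0, 0, -9]], [[0, 0, 0], [0, 0, -9]], [[0, 0, 0], [0, 0, -9]], [[0, 0, 0], [0, 0, -9]], [[0, 0, 0], [0, 0, -9]], [[0, 0, 0], [0, 0, -9]], [[0, 0, 0], [0, 0, -9]]], claw=0.2)

```text
clock: 1.23
tool_pos: [0.1652, -0.6028, 0.2577]
eef_rot: [0.774, 0.634, -0.0, 0.0]
contact_force: [0.8, 0.3, -0.9]
opening: 0.601
finger_force: 0.0
```

Call:
step_arm(steps=[[[3, 2.3, 0.5], [0, 0, 0]], [[3, 2.3, 0.5], [0, 0, 0]], [[3, 2.3, 0.5], [0, 0, 0]], [[3, 2.3, 0.5], [0, 0, 0]], [[3, 2.3, 0.5], [0, 0, 0]], [[3, 2.3, 0.5], [0, 0, 0]], [[3, 2.3, 0.5], [0, 0, 0]], [[3, 2.3, 0.5], [0, 0, 0]], [[3, 2.3, 0.5], [0, 0, 0]], [[3, 2.3, 0.5], [0, 0, 0]], [[0, 0, 0], [0, 0, 0]]])

```text
clock: 2.6
tool_pos: [0.4543, -0.3522, 0.2078]
eef_rot: [0.773, 0.634, 0.001, 0.0]
contact_force: [-0.3, -0.9, 0.3]
opening: 0.602
finger_force: 0.0
```

```bash
cat >> h.py <<'E'
def rel(P,yaw_only=True):
    st=sensors.get_state(); M=R.from_quat(st['eef_rot']).as_matrix()
    return np.round(M.T@(np.array(P)-st['tool_pos'])*100,2)
E
python3 - <<'E'
from h import *
st=sensors.get_state(); print(st['tool_pos'],R.from_quat(st['eef_rot']).as_matrix().round(3),st['contact_force'])
w=snap('wrist','w1.png'); print(w['position'],proj(w,[.4495,-.3525,.041]))
b=blob(w,*YEL,(0,640,0,480)); print(b, ray(w,*b[2],.034))
print(rel([.4495,-.3525,.03]))
E
```

```text
[ 0.45425666 -0.35215566  0.20775919] [[ 0.196  0.981  0.002]
 [ 0.981 -0.196  0.002]
 [ 0.002  0.002 -1.   ]] [-0.30558009 -0.85660843  0.2757953 ]
[ 0.46754846 -0.28584124  0.33546844] (np.float64(316.14703123453495), np.float64(225.24866869444116))
(array([504.06829489, 405.65762099]), np.int32(2211), (470.49993896484375, 404.5), (286.99993896484375, 10.999998092651367), -0.0) [ 0.57095912 -0.57841725  0.034     ]
[ 0.12 -0.3  17.77]
```

View pics/w1.png

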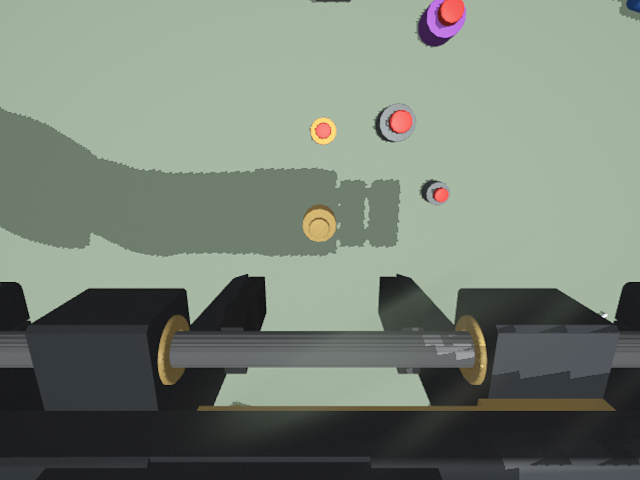

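The wrist view shows the brass knob at (319,228) and the trim knob at (401,121), both about where I expected.

Run:
```python
from h import *
w=snap('wrist')
b=blob(w,(12,60,60),(35,255,255),(295,345,198,250)); print(b, ray(w,*b[2],.03))
b=blob(w,*RED,(380,420,100,140)); print(b, ray(w,*b[2],.039))
```

```text
(array([320.92892399, 219.99605133]), np.int32(1013), (321.1346435546875, 219.82693481445312), (33.535858154296875, 37.26206588745117), 11.309932708740234) [ 0.45192327 -0.35330691  0.03      ]
(array([402.01503759, 116.89473684]), np.int32(133), (402.0, 117.0), (22.0, 22.0), 90.0) [ 0.53515982 -0.27961874  0.039     ]
```

Call:
step_arm(steps=[[[-0.14, -0.31, 4], [0, 0, 0]], [[0, 0, 4], [0, 0, 0]], [[0, 0, 4], [0, 0, 0]], [[0, 0, 3], [0, 0, 0]], [[0, 0, 1.7], [0, 0, 0]], [[0, 0, 1], [0, 0, 0]], [[0, 0, 0], [0, 0, 0]]])

```text
clock: 3.58
tool_pos: [0.4478, -0.3566, 0.0308]
eef_rot: [0.775, 0.631, -0.0, 0.0]
contact_force: [0.8, -0.1, -0.2]
opening: 0.6
finger_force: 0.0
```

Call:
step_arm(steps=[[[0, 0, 0], [0, 0, 0]], [[0, 0, 0], [0, 0, 0]], [[0, 0, 0], [0, 0, 0]], [[0, 0, 0], [0, 0, 0]], [[0, 0, 0], [0, 0, 0]]], claw=-0.6, grip_force=15)

```text
clock: 4.2
tool_pos: [0.4489, -0.3566, 0.0316]
eef_rot: [0.775, 0.632, 0.0, 0.001]
contact_force: [1.6, -0.8, 5.6]
opening: 0.357
finger_force: 15.0
```

Call:
step_arm(steps=[[[0, 0, -1], [0, 0, 0]], [[0, 0, -3], [0, 0, 0]], [[0, 0, -5], [0, 0, 0]], [[0, 0, -5], [0, 0, 0]], [[0, 0, -4], [0, 0, 0]], [[0, 0, -2], [0, 0, 0]]])

```text
clock: 4.95
tool_pos: [0.4477, -0.3562, 0.2331]
eef_rot: [0.775, 0.632, 0.0, 0.001]
contact_force: [1.1, -0.8, -2.1]
opening: 0.357
finger_force: 15.0
```

Call:
step_arm(steps=[[[3, 0, 0], [0, 0, 0]], [[5, 0.1, 0], [0, 0, 0]], [[5, 0.1, 0], [0, 0, 0]], [[5, 0.1, 0], [0, 0, 0]], [[5, 0.1, 0], [0, 0, 0]], [[5, 0.1, 0], [0, 0, 0]], [[5, 0.1, 0], [0, 0, 0]], [[5, 0.1, 0], [0, 0, 0]], [[5, 0.1, 0], [0, 0, 0]], [[5, 0.1, 0], [0, 0, 0]], [[5, 0.1, 0], [0, 0, 0]], [[3, 0, 0], [0, 0, 0]]])

```text
clock: 6.45
tool_pos: [0.5699, 0.1933, 0.2306]
eef_rot: [0.774, 0.633, -0.0, -0.001]
contact_force: [-0.4, -0.5, -2.9]
opening: 0.358
finger_force: 15.0
```

Call:
step_arm(steps=[[[3, 0, 0], [0, 0, 0]], [[0, 0, 0], [0, 0, 0]], [[0, 0, 0], [0, 0, 0]]])

```text
clock: 6.82
tool_pos: [0.5763, 0.218, 0.2303]
eef_rot: [0.775, 0.631, -0.001, 0.0]
contact_force: [0.6, 0.3, -2.2]
opening: 0.358
finger_force: 15.0
```

Run:
```python
from h import *
st=sensors.get_state(); print(st['tool_pos'],R.from_quat(st['eef_rot']).as_matrix().round(3),st['contact_force'])
w=snap('wrist','w2.png'); print(w['position'], proj(w,st['tool_pos']),w['fx'])
print(rel([.576,.2193,.1086+.0316]))
```

```text
[0.57630595 0.21801477 0.23032687] [[ 0.203  0.979 -0.002]
 [ 0.979 -0.203 -0.002]
 [-0.003 -0.001 -1.   ]] [ 0.59218536  0.31582558 -2.16849767]
[0.5905307  0.28471803 0.35770305] (np.float64(321.29959618190924), np.float64(313.58955209822204)) 338.9522508163418
[ 0.18 -0.09  9.02]
```

View pics/w2.png

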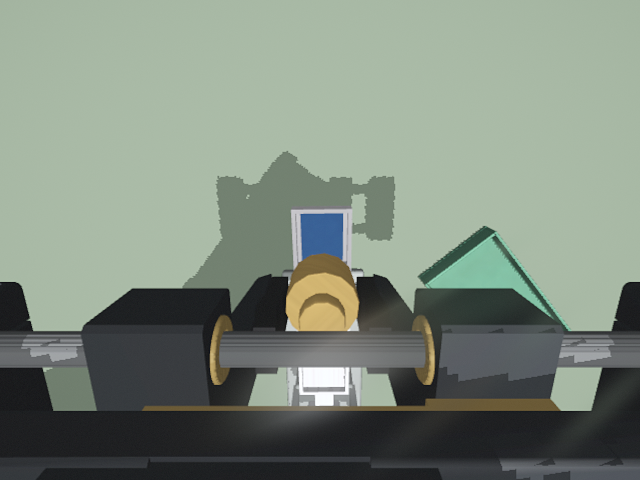

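The brass weight is in the jaws, with its silhouette spanning columns 286–358 and its far lower rim at row 254. The blue pocket is ahead, with its inner edges at columns 300–343 and its far edge near row 212.

Run:
```python
from h import *
w=snap('wrist'); st=sensors.get_state(); M=R.from_quat(st['eef_rot']).as_matrix(); t=st['tool_pos']
P=lambda x,y,z: np.round(proj(w,t+M@np.array([x,y,z])),1)
for off in (0,.003,.006): print(off,P(.016+off,0,.0316),P(off,0,-.0094),P(.0095+off,0,-.0094),P(off-.0095,0,-.0094))
c=np.array([.576,.2193,.0]); d=np.array([.2,.98,0]); n=np.array([.98,-.2,0])
for y in (165,206):
  for x in (-.019,.019): print(y,x,np.round(proj(w,c+d*(y-186)*.000995+n*x+[0,0,.09+y*.0001]),1))
h=cv2.cvtColor(w['img'],cv2.COLOR_RGB2HSV); 
m=cv2.inRange(h[200:260,285:360],(100,120,50),(125,255,255)); ys,xs=np.where(m>0); print(xs.min()+285,xs.max()+285,ys.min()+200)
h2=h[240:340,280:365]; m=cv2.inRange(h2,(8,70,60),(30,255,255)); n_,l,s_,c_=cv2.connectedComponentsWithStats(m); i=1+np.argmax(s_[1:,4]); print(s_[i]+[280,240,0,0,0])
```

```text
0 [321.8 253.4] [321.8 325.3] [321.8 303. ] [321.8 346.8]
0.003 [321.8 247.6] [321.8 318.4] [321.8 295.8] [321.8 340.1]
0.006 [321.8 241.7] [321.8 311.3] [321.8 288.5] [321.8 333.3]
165 -0.019 [296.4 259.4]
165 0.019 [344.9 259.3]
206 -0.019 [294.7 209.1]
206 0.019 [346.1 208.9]
300 341 213
[ 285  254   75   77 4686]
```

Call:
step_arm(steps=[[[0, 0, 2], [0, 0, 0]], [[0, 0, 3], [0, 0, 0]], [[0, 0, 1], [0, 3, 0]], [[0, 0, 0], [0, 2.7, 0]], [[0, 0, 0], [0, 0, 0]], [[0, 0, 0], [0, 0, 0]]])

```text
clock: 7.68
tool_pos: [0.5772, 0.2193, 0.1711]
eef_rot: [0.774, 0.631, 0.039, -0.031]
contact_force: [-0.4, -0.1, -1.9]
opening: 0.356
finger_force: 15.0
```

```bash
cat >> h.py <<'E'
D=np.array([.2,.98,0]); N=np.array([.98,-.2,0]); PIV=np.array([.576,.2193,.105])-D*(.186*.995+.015*-.1*-1*-1)
def pan(x,y,z,th=.1):
    "pan frame -> world"
    d=D*np.cos(th)+np.array([0,0,np.sin(th)]); k=-D*np.sin(th)+np.array([0,0,np.cos(th)])
    return PIV+N*x+d*y+k*(z-.015)
E
python3 - <<'E'
from h import *
print(PIV,pan(0,.186,0),pan(0,.078,0))
st=sensors.get_state(); print(st['tool_pos'],st['contact_force'],rel(pan(0,.186,.0316)))
print(R.from_quat(st['eef_rot']).as_matrix().round(3))
E
```

```text
[0.539286  0.0394014 0.105    ] [0.57659966 0.22223831 0.10864395] [0.55510757 0.11692707 0.09786194]
[0.57719009 0.21934761 0.17106809] [-0.37201137 -0.09623305 -1.91455173] [-0.35 -0.12  3.08]
[[ 0.202  0.979  0.021]
 [ 0.974 -0.203  0.097]
 [ 0.099  0.    -0.995]]
```

Call:
step_arm(steps=[[[-0.62, -0.1, 1], [0, 0, 0]], [[0, 0, 1], [0, 0, 0]], [[0, 0, 0.3], [0, 0, 0]], [[0, 0, 0], [0, 0, 0]], [[0, 0, 0], [0, 0, 0]]])

```text
clock: 8.3
tool_pos: [0.5753, 0.2163, 0.1474]
eef_rot: [0.774, 0.631, 0.039, -0.031]
contact_force: [0.2, 0.2, -2.4]
opening: 0.359
finger_force: 15.0
```

```bash
sed -i 's/(.186\*.995+.015\*-.1\*-1\*-1)/(.186*.995+.0015)/' h.py
python3 - <<'E'
from h import *
st=sensors.get_state(); print(pan(0,.186,0),st['tool_pos'],st['contact_force'],rel(pan(0,.186,.0316)))
w=snap('wrist','w3.png'); s=snap('scene')
c=[w['img'][180:340,220:420],s['img'][110:210,370:495]]
c=[cv2.resize(a,(400,int(400*a.shape[0]/a.shape[1])))[:320] for a in c]
cv2.imwrite('pics/c3.png',np.hstack(c)[:,:,::-1])
E
```

```text
[0.57599966 0.21929831 0.10864395] [0.57534245 0.21633973 0.14736149] [ 0.22801735  0.18453858 -2.42444931] [-0.08  0.    0.72]
```

View pics/c3.png

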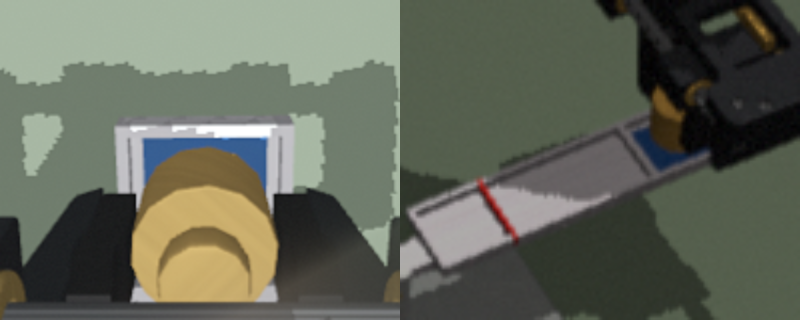

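The weight hangs centred over the blue pocket, about 7 mm up. I'll lower it slowly.

Call:
step_arm(steps=[[[-0.05, 0, 0.15], [0, 0, 0]], [[0, 0, 0.15], [0, 0, 0]], [[0, 0, 0.15], [0, 0, 0]], [[0, 0, 0.1], [0, 0, 0]], [[0, 0, 0], [0, 0, 0]], [[0, 0, 0], [0, 0, 0]]])

```text
clock: 9.15
tool_pos: [0.5752, 0.2162, 0.1417]
eef_rot: [0.774, 0.631, 0.039, -0.031]
contact_force: [0.2, 0.3, -2.1]
opening: 0.355
finger_force: 15.0
```

Call:
step_arm(steps=[[[0, 0, 0.1], [0, 0, 0]], [[0, 0, 0], [0, 0, 0]]])

```text
clock: 9.4
tool_pos: [0.5752, 0.2162, 0.1406]
eef_rot: [0.774, 0.631, 0.038, -0.031]
contact_force: [-0.0, -0.8, -2.2]
opening: 0.358
finger_force: 15.0
```

Call:
step_arm(steps=[[[0, 0, 0.06], [0, 0, 0]], [[0, 0, 0], [0, 0, 0]]])

```text
clock: 9.65
tool_pos: [0.5753, 0.2163, 0.1402]
eef_rot: [0.774, 0.631, 0.039, -0.031]
contact_force: [-0.1, -0.0, -0.5]
opening: 0.353
finger_force: 15.0
```

Call:
step_arm(steps=[[[0, 0, 0.06], [0, 0, 0]], [[0, 0, 0], [0, 0, 0]]])

```text
clock: 9.9
tool_pos: [0.5753, 0.2163, 0.1396]
eef_rot: [0.774, 0.631, 0.039, -0.031]
contact_force: [-1.5, -0.1, 1.8]
opening: 0.357
finger_force: 15.0
```

Call:
step_arm(steps=[[[0, 0, 0.06], [0, 0, 0]], [[0, 0, 0], [0, 0, 0]]])

```text
clock: 10.15
tool_pos: [0.5753, 0.2164, 0.1389]
eef_rot: [0.774, 0.631, 0.039, -0.031]
contact_force: [-1.3, -0.2, 0.7]
opening: 0.354
finger_force: 15.0
```

Call:
step_arm(steps=[[[0, 0, -0.08], [0, 0, 0]], [[0, 0, 0], [0, 0, 0]]])

```text
clock: 10.4
tool_pos: [0.5753, 0.2163, 0.1398]
eef_rot: [0.774, 0.631, 0.039, -0.031]
contact_force: [-1.4, -0.2, 1.0]
opening: 0.355
finger_force: 15.0
```

Call:
step_arm(steps=[[[0, 0, 0], [0, 0, 0]], [[0, 0, 0], [0, 0, 0]], [[0, 0, 0], [0, 0, 0]]], claw=0.15)

```text
clock: 10.78
tool_pos: [0.5753, 0.2164, 0.1396]
eef_rot: [0.774, 0.631, 0.039, -0.031]
contact_force: [-0.3, -0.2, -0.5]
opening: 0.572
finger_force: 0.0
```

Call:
step_arm(steps=[[[0, 0, -1], [0, 0, 0]], [[0, 0, -3], [0, 0, 0]], [[0, 0, -4], [0, 0, 0]], [[0, 0, -2], [0, -5.7, 0]], [[-4, 0, 0], [0, 0, 0]], [[-5, 0, 0], [0, 0, 0]], [[-5, 0, 0], [0, 0, 0]], [[-5, 0, 0], [0, 0, 0]]])

```text
clock: 11.78
tool_pos: [0.5346, 0.019, 0.24]
eef_rot: [0.775, 0.632, 0.0, 0.0]
contact_force: [1.5, -0.3, 0.0]
opening: 0.574
finger_force: 0.0
```

Run:
```python
from h import *
print(rel([.535,-.28,.0316])); s=snap('scene'); t=snap('top')
c=[t['img'][200:270,150:290],s['img'][110:210,370:495]]
c=[cv2.resize(a,(400,int(400*a.shape[0]/a.shape[1])))[:200] for a in c]
cv2.imwrite('pics/c4.png',np.hstack(c)[:,:,::-1])
```

```text
[-29.28   6.05  20.85]
```

View pics/c4.png

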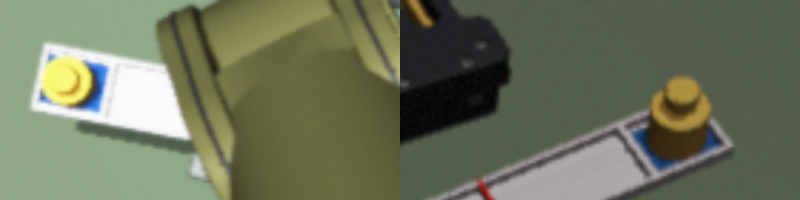

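The brass weight stands in the pocket. Next is the trim weight.

Call:
step_arm(steps=[[[-3, 0.6, 0], [0, 0, 0]], [[-5, 1, 0], [0, 0, 0]], [[-5, 1, 0], [0, 0, 0]], [[-5, 1, 0.5], [0, 0, 0]], [[-5, 1, 1.5], [0, 0, 0]], [[-4.2, 1, 2], [0, 0, 0]], [[-2.1, 0.45, 3], [0, 0, 0]], [[0, 0, 0], [0, 0, 0]], [[0, 0, 0], [0, 0, 0]]])

```text
clock: 13.0
tool_pos: [0.5361, -0.2767, 0.1705]
eef_rot: [0.775, 0.632, 0.001, 0.0]
contact_force: [0.8, 0.3, -0.2]
opening: 0.57
finger_force: 0.0
```

Run:
```python
from h import *
st=sensors.get_state(); print(st['tool_pos'],rel([.535,-.28,.0316]))
w=snap('wrist','w5.png'); M=R.from_quat(st['eef_rot']).as_matrix()
u,v=proj(w,[.535,-.28,.036]); print(u,v)
box=(int(u)-30,int(u)+30,int(v)-30,int(v)+30)
b=blob(w,*RED,box); print(b)
h=cv2.cvtColor(w['img'],cv2.COLOR_RGB2HSV)
p=ray(w,*b[2],.036); print(p, rel([p[0],p[1],.0316]))
t=snap('top'); b=blob(t,*RED,(422,444,242,262))
if b: print(ray(t,*b[2],.038))
```

```text
[ 0.53611037 -0.27666655  0.17046902] [-0.37 -0.07 13.89]
320.8005990279304 236.95156124140226
(array([321.60470588, 237.25411765]), np.int32(425), (322.0, 237.5), (23.0, 22.0), 90.0)
[ 0.53585045 -0.2806393   0.036     ] [-0.43 -0.   13.92]
[ 0.53544479 -0.27663014  0.038     ]
```

View pics/w5.png

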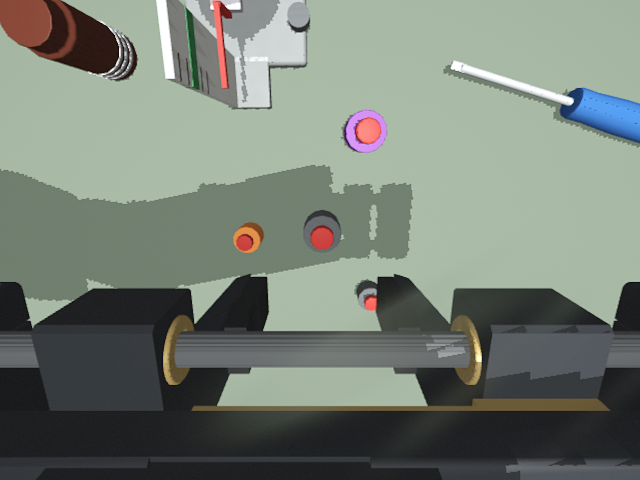

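The wrist view shows the trim weight at (322,237). The orange one is at (247,238), clear of the finger path. I'll go down on the trim weight.

Call:
step_arm(steps=[[[-0.4, 0, 3], [0, 0, 0]], [[0, 0, 4], [0, 0, 0]], [[0, 0, 3], [0, 0, 0]], [[0, 0, 2], [0, 0, 0]], [[0, 0, 1.2], [0, 0, 0]], [[0, 0, 0.7], [0, 0, 0]], [[0, 0, 0], [0, 0, 0]]])

```text
clock: 13.98
tool_pos: [0.5343, -0.2826, 0.0305]
eef_rot: [0.775, 0.632, 0.0, 0.0]
contact_force: [-0.3, -0.1, 0.2]
opening: 0.575
finger_force: 0.0
```

Call:
step_arm(steps=[[[0, 0, 0], [0, 0, 0]], [[0, 0, 0], [0, 0, 0]], [[0, 0, 0], [0, 0, 0]], [[0, 0, 0], [0, 0, 0]], [[0, 0, 0], [0, 0, 0]]], claw=-0.6)

```text
clock: 14.6
tool_pos: [0.5345, -0.2828, 0.0308]
eef_rot: [0.775, 0.632, 0.0, 0.001]
contact_force: [-0.4, -0.6, 5.0]
opening: 0.357
finger_force: 15.0
```

Call:
step_arm(steps=[[[0, 0, -1], [0, 0, 0]], [[0, 0, -3], [0, 0, 0]], [[0, 0, -5], [0, 0, 0]], [[0, 0, -5], [0, 0, 0]], [[0, 0, -5], [0, 0, 0]], [[0, 0, -3], [0, 0, 0]], [[0, 0, 0], [0, 0, 0]]])

```text
clock: 15.48
tool_pos: [0.535, -0.2828, 0.2524]
eef_rot: [0.775, 0.632, 0.001, 0.002]
contact_force: [-0.2, -0.5, -2.0]
opening: 0.353
finger_force: 15.0
```

Run:
```python
from h import *
print(rel(pan(0,.06,.10)))
```

```text
[36.47 -6.13  5.63]
```

Call:
step_arm(steps=[[[3, -0.5, 0], [0, 0, 0]], [[5, -0.8, 0], [0, 0, 0]], [[5, -0.8, 0], [0, 0, 0]], [[5, -0.9, 0], [0, 0, 0]], [[5, -0.9, 0], [0, 0, 0]], [[5, -0.9, 0], [0, 0, 0]], [[5, -0.8, 0], [0, 0, 0]], [[3.4, -0.5, 0], [0, 0, 0]], [[0, 0, 2], [0, 3, 0]], [[0, 0, 3], [0, 2.7, 0]], [[0, 0, 0], [0, 0, 0]], [[0, 0, 0], [0, 0, 0]]])

```text
clock: 16.98
tool_pos: [0.5481, 0.088, 0.2002]
eef_rot: [0.774, 0.631, 0.038, -0.032]
contact_force: [0.2, 0.6, -0.7]
opening: 0.354
finger_force: 15.0
```

Run:
```python
from h import *
st=sensors.get_state(); print(st['tool_pos'],st['contact_force'],rel(pan(0,.06,.0308)))
w=snap('wrist')
cv2.imwrite('pics/w6.png',w['img'][150:350,200:440,::-1])
s=snap('scene')
b=blob(s,*BLU,(435,480,130,175)); print(b)
```

```text
[0.54807091 0.08803595 0.20015119] [ 0.18966097  0.61509373 -0.69927078] [-0.16  0.12  7.36]
(array([447.93333333, 156.56666667]), np.int32(30), (448.1192321777344, 156.296142578125), (13.418987274169922, 3.1574084758758545), 52.12501525878906)
```

View pics/w6.png

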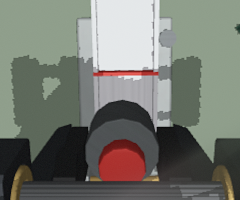

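Call:
step_arm(steps=[[[-0.16, 0.14, 2], [0, 0, 0]], [[0, 0, 2], [0, 0, 0]], [[0, 0, 1.5], [0, 0, 0]], [[0, 0, 0.7], [0, 0, 0]], [[0, 0, 0.4], [0, 0, 0]], [[0, 0, 0.2], [0, 0, 0]], [[0, 0, 0], [0, 0, 0]], [[0, 0, 0], [0, 0, 0]]])

```text
clock: 18.08
tool_pos: [0.5508, 0.0925, 0.1328]
eef_rot: [0.774, 0.631, 0.039, -0.031]
contact_force: [-0.2, -0.4, -1.5]
opening: 0.357
finger_force: 15.0
```

Run:
```python
from h import *
st=sensors.get_state(); print(st['tool_pos'],st['contact_force'],rel(pan(0,.06,.0308)))
w=snap('wrist')
cv2.imwrite('pics/w7.png',cv2.resize(w['img'][150:350,200:440,::-1],None,fx=2,fy=2))
print(proj(w,pan(0,.078,0)),proj(w,pan(-.019,.078,0)),proj(w,pan(.019,.078,0)))
print(blob(w,((165,80,60)),((12,255,255)),(270,370,180,265)))
```

```text
[0.55083391 0.09250389 0.13275503] [-0.20447897 -0.40528094 -1.54095861] [ 0.02 -0.07  0.61]
(np.float64(319.9026185492764), np.float64(246.18014008863932)) (np.float64(282.3940183223292), np.float64(246.27669032699728)) (np.float64(357.4110938993511), np.float64(246.08359017172475))
(array([322.14152411, 249.57387247]), np.int32(643), (322.4938659667969, 249.5896453857422), (8.29758358001709, 91.01972198486328), 89.14490509033203)
```

View pics/w7.png

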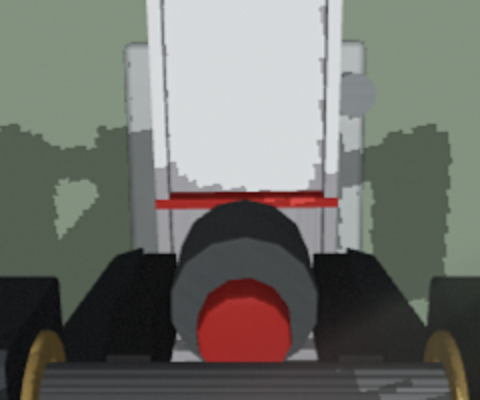

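The trim weight hangs centred across the pan and just inside the red line. I'll lower it slowly.

Call:
step_arm(steps=[[[-0.1, 0, 0.15], [0, 0, 0]], [[0, 0, 0.15], [0, 0, 0]], [[0, 0, 0.1], [0, 0, 0]], [[0, 0, 0.1], [0, 0, 0]], [[0, 0, 0], [0, 0, 0]], [[0, 0, 0], [0, 0, 0]]])

```text
clock: 18.88
tool_pos: [0.5505, 0.0921, 0.1274]
eef_rot: [0.774, 0.631, 0.039, -0.031]
contact_force: [-0.2, -0.0, -2.0]
opening: 0.357
finger_force: 15.0
```

Call:
step_arm(steps=[[[0, 0, 0.08], [0, 0, 0]], [[0, 0, 0], [0, 0, 0]]])

```text
clock: 19.12
tool_pos: [0.5506, 0.0922, 0.1267]
eef_rot: [0.774, 0.631, 0.039, -0.031]
contact_force: [-0.2, 1.1, -0.3]
opening: 0.355
finger_force: 15.0
```

Call:
step_arm(steps=[[[0, 0, 0.06], [0, 0, 0]], [[0, 0, 0], [0, 0, 0]]])

```text
clock: 19.38
tool_pos: [0.5506, 0.0922, 0.1261]
eef_rot: [0.774, 0.631, 0.039, -0.031]
contact_force: [0.1, -0.8, 1.2]
opening: 0.358
finger_force: 15.0
```

Call:
step_arm(steps=[[[0, 0, -0.04], [0, 0, 0]], [[0, 0, 0], [0, 0, 0]], [[0, 0, 0], [0, 0, 0]], [[0, 0, 0], [0, 0, 0]]], claw=0.15)

```text
clock: 19.88
tool_pos: [0.5505, 0.0922, 0.1263]
eef_rot: [0.774, 0.631, 0.039, -0.031]
contact_force: [-0.2, 0.5, 0.3]
opening: 0.572
finger_force: 0.0
```

Call:
step_arm(steps=[[[0, 0, -1], [0, 0, 0]], [[0, 0, -2], [0, 0, 0]], [[0, 0, -2.5], [0, 0, 0]], [[-1.5, 0, -0.5], [0, 0, 0]], [[-1.5, 0, 0], [0, 0, 0]], [[0, 0, 0], [0, 0, 0]], [[0, 0, 0], [0, 0, 0]]], claw=-1)

```text
clock: 20.75
tool_pos: [0.543, 0.0571, 0.1824]
eef_rot: [0.774, 0.631, 0.038, -0.032]
contact_force: [-0.5, 0.5, -0.8]
opening: 0.004
finger_force: 0.0
```

```bash
cat >> h.py <<'E'
W=lambda lo,hi:(lo,hi)
PT=((165,90,50),(12,255,255)); BR=((12,70,40),(35,255,255))
def tilt(s):
    p=blob(s,*PT,(236,274,212,246)); m=blob(s,*BR,(440,485,100,170))
    return (None if p is None else (np.round(p[0],2),p[1])),(None if m is None else (np.round(m[0],2),m[1]))
E
python3 - <<'E'
from h import *
st=sensors.get_state(); print(st['tool_pos'],st['contact_force'],st['opening'],rel(pan(0,.03,.05)))
s=snap('scene'); t=snap('top'); w=snap('wrist')
print(tilt(s))
for th in (.1,0,-.1): print(th,np.round(proj(s,pan(0,-.192,.015,th)),1),np.round(proj(s,pan(0,.186,.02,th)),1),'line',np.round(proj(w,pan(0,.078,0,th)),1))
print('top ptr',blob(t,*PT,(352,385,255,280)),'main',blob(t,*YEL,(160,195,210,245)))
print('trim knob top',blob(t,*RED,(225,262,225,260)),'wrist',blob(w,*RED,(270,370,180,330)),[np.round(proj(w,pan(0,y,.041)),1) for y in (.055,.06,.065)])
print('trim scene',blob(s,*RED,(370,410,150,190)),[np.round(proj(s,pan(0,y,.038)),1) for y in (.055,.06,.065)])
E
```

```text
[0.54296444 0.05709364 0.18241873] [-0.51472991  0.49176401 -0.76435256] 0.004027704764164859 [ 0.13 -0.    3.99]
((array([257.13, 231.35]), np.int32(99)), (array([456.67, 146.66]), np.int32(404)))
0.1 [252.6 230.6] [456.4 145.4] line [321.2 175.9]
0 [250.8 223.9] [455.3 152.5] line [321.3 177.7]
-0.1 [250.1 216.7] [453.4 159.8] line [321.3 180.6]
top ptr (array([369.80487805, 266.12195122]), np.int32(41), (369.5, 266.0000305175781), (23.342235565185547, 1.9646769762039185), 10.784297943115234) main (array([173.32751092, 228.17467249]), np.int32(229), (173.40000915527344, 228.20004272460938), (16.994115829467773, 15.205260276794434), 26.56505012512207)
trim knob top None wrist (array([322.35555556, 214.58611111]), np.int32(720), (322.5, 212.0), (34.0, 33.0), 90.0) [array([321.1, 226.2]), array([321.1, 217.1]), array([321.1, 207.8])]
trim scene (array([403.07692308, 180.        ]), np.int32(13), (403.1537780761719, 180.23077392578125), (9.429903030395508, 1.1094005107879639), 56.3099365234375) [array([387.5, 166.8]), array([390.2, 165.7]), array([392.9, 164.6])]
```

Call:
step_arm(steps=[[[0.2, 0.1, 1.5], [0, 0, 0]], [[0, 0, 1.5], [0, 0, 0]], [[0, 0, 0.7], [0, 0, 0]], [[0, 0, 0.4], [0, 0, 0]], [[0, 0, 0.3], [0, 0, 0]], [[0, 0, 0.2], [0, 0, 0]], [[0, 0, 0], [0, 0, 0]]])

```text
clock: 21.78
tool_pos: [0.5457, 0.0632, 0.1376]
eef_rot: [0.774, 0.631, 0.039, -0.031]
contact_force: [1.1, 0.4, 1.2]
opening: 0.007
finger_force: 0.0
```

```bash
cat > m.py <<'E'
from h import *
st=sensors.get_state(); print(np.round(st['tool_pos'],4),np.round(st['contact_force'],1),'rel pan(y,z)', np.round([-rel(pan(0,0,0))],2))
s=snap('scene'); w=snap('wrist'); print('clk',st['clock'],tilt(s))
b=blob(w,*RED,(285,360,170,330))
if b: print('knob',np.round(b[0],1),b[1],np.round(b[3],1),{y:float(np.round(proj(w,pan(0,y*1e-3,.036)),1)[1]) for y in range(50,131,10)})
E
python3 m.py
```

```text
[0.5457 0.0632 0.1376] [1.1 0.4 1.2] rel pan(y,z) [[ 3.07  0.15 -4.47]]
clk 21.775 ((array([257.14, 231.34]), np.int32(98)), (array([456.73, 146.7 ]), np.int32(406)))
knob [319.1 237.9] 1553 [46. 44.] {50: 263.0, 60: 240.4, 70: 217.0, 80: 192.6, 90: 167.3, 100: 140.9, 110: 113.5, 120: 84.9, 130: 55.1}
```

Call:
step_arm(steps=[[[0, 0, 0.2], [0, 0, 0]], [[0, 0, 0.2], [0, 0, 0]], [[0, 0, 0], [0, 0, 0]], [[0, 0, 0], [0, 0, 0]]])

```text
clock: 22.38
tool_pos: [0.5457, 0.0637, 0.1335]
eef_rot: [0.774, 0.631, 0.039, -0.031]
contact_force: [-0.5, -0.3, 0.1]
opening: 0.005
finger_force: 0.0
```

Call:
step_arm(steps=[[[0.2, 0, 0], [0, 0, 0]], [[0.2, 0, 0], [0, 0, 0]], [[0.2, 0, 0], [0, 0, 0]], [[0.2, 0, 0], [0, 0, 0]], [[0.2, 0, 0], [0, 0, 0]], [[0.2, 0, 0], [0, 0, 0]]])

```text
clock: 23.12
tool_pos: [0.548, 0.0752, 0.1347]
eef_rot: [0.774, 0.631, 0.038, -0.031]
contact_force: [0.0, -1.3, -0.2]
opening: 0.008
finger_force: 0.8
```

```bash
python3 m.py
```

```text
[0.548  0.0752 0.1347] [ 0.  -1.3 -0.2] rel pan(y,z) [[ 4.26  0.13 -4.06]]
clk 23.125 ((array([257.4 , 231.13]), np.int32(98)), (array([456.69, 146.66]), np.int32(406)))
knob [319.5 254. ] 1700 [47. 45.] {50: 293.9, 60: 271.8, 70: 248.8, 80: 224.9, 90: 200.1, 100: 174.2, 110: 147.3, 120: 119.3, 130: 90.0}
```

Call:
step_arm(steps=[[[0.2, 0, 0], [0, 0, 0]], [[0.2, 0, 0], [0, 0, 0]], [[0.2, 0, 0], [0, 0, 0]], [[0.2, 0, 0], [0, 0, 0]], [[0.2, 0, 0], [0, 0, 0]], [[0, 0, 0], [0, 0, 0]]])

```text
clock: 23.98
tool_pos: [0.5502, 0.0855, 0.1357]
eef_rot: [0.774, 0.631, 0.039, -0.031]
contact_force: [-0.1, -0.5, 0.5]
opening: 0.011
finger_force: 0.5
```

Call:
step_arm(steps=[[[-0.3, 0, 0], [0, 0, 0]], [[-0.2, 0, 0.2], [0, 0, 0]], [[0, 0, 0.3], [0, 0, 0]], [[0, 0, 0.3], [0, 0, 0]], [[0, 0, 0], [0, 0, 0]]])

```text
clock: 24.6
tool_pos: [0.5491, 0.0812, 0.1269]
eef_rot: [0.774, 0.631, 0.038, -0.032]
contact_force: [0.0, -0.4, 0.1]
opening: 0.006
finger_force: 0.0
```

```bash
python3 m.py
```

```text
[0.5491 0.0812 0.1269] [ 0.  -0.4  0.1] rel pan(y,z) [[ 4.78  0.12 -3.23]]
clk 24.6 ((array([257.14, 231.34]), np.int32(98)), (array([456.73, 146.68]), np.int32(406)))
knob [319.8 247.8] 1928 [50. 48.] {50: 313.3, 60: 290.5, 70: 266.7, 80: 242.0, 90: 216.2, 100: 189.3, 110: 161.3, 120: 131.9, 130: 101.3}
```

Call:
step_arm(steps=[[[0.25, 0, 0], [0, 0, 0]], [[0.25, 0, 0], [0, 0, 0]], [[0.2, 0, 0], [0, 0, 0]], [[0.2, 0, 0], [0, 0, 0]], [[0.1, 0, 0], [0, 0, 0]], [[0, 0, 0], [0, 0, 0]], [[0, 0, 0], [0, 0, 0]]])

```text
clock: 25.58
tool_pos: [0.5513, 0.0908, 0.1282]
eef_rot: [0.774, 0.631, 0.039, -0.031]
contact_force: [-1.2, -1.0, 0.5]
opening: 0.005
finger_force: 0.5
```

```bash
python3 m.py
```

```text
[0.5513 0.0908 0.1282] [-1.2 -1.   0.5] rel pan(y,z) [[ 5.78  0.13 -3.26]]
clk 25.575 ((array([257.4 , 231.13]), np.int32(98)), (array([456.75, 146.69]), np.int32(404)))
knob [319.6 260.2] 1942 [50. 47.] {50: 334.9, 60: 313.0, 70: 290.2, 80: 266.4, 90: 241.7, 100: 215.9, 110: 189.1, 120: 161.1, 130: 131.8}
```

Call:
step_arm(steps=[[[0.2, 0, 0], [0, 0, 0]], [[0.2, 0, 0], [0, 0, 0]], [[0, 0, 0], [0, 0, 0]], [[0, 0, 0], [0, 0, 0]]])

```text
clock: 26.18
tool_pos: [0.5522, 0.0951, 0.1287]
eef_rot: [0.774, 0.631, 0.039, -0.031]
contact_force: [-0.3, -0.1, -0.0]
opening: 0.008
finger_force: 0.1
```

```bash
python3 m.py
```

```text
[0.5522 0.0951 0.1287] [-0.3 -0.1 -0. ] rel pan(y,z) [[ 6.22  0.14 -3.26]]
clk 26.175 ((array([257.08, 231.35]), np.int32(97)), (array([456.71, 146.66]), np.int32(407)))
knob [319.6 260.1] 1942 [50. 47.] {50: 344.3, 60: 322.7, 70: 300.2, 80: 276.9, 90: 252.6, 100: 227.4, 110: 201.0, 120: 173.5, 130: 144.8}
```

Call:
step_arm(steps=[[[0.2, 0, 0], [0, 0, 0]], [[0.2, 0, 0], [0, 0, 0]], [[0, 0, 0], [0, 0, 0]], [[-0.3, 0, 0], [0, 0, 0]], [[0, 0, 0], [0, 0, 0]], [[0, 0, 0], [0, 0, 0]], [[0, 0, 0], [0, 0, 0]]])

```text
clock: 27.15
tool_pos: [0.5524, 0.0958, 0.1288]
eef_rot: [0.774, 0.631, 0.039, -0.031]
contact_force: [-0.5, -0.6, 0.1]
opening: 0.002
finger_force: 0.0
```

```bash
python3 m.py
```

```text
[0.5524 0.0958 0.1288] [-0.5 -0.6  0.1] rel pan(y,z) [[ 6.29  0.14 -3.26]]
clk 27.15 ((array([257.2 , 230.49]), np.int32(97)), (array([456.6 , 147.54]), np.int32(404)))
knob [319.5 251.4] 1830 [49. 47.] {50: 345.7, 60: 324.2, 70: 301.8, 80: 278.6, 90: 254.3, 100: 229.1, 110: 202.8, 120: 175.4, 130: 146.8}
```

Call:
step_arm(steps=[[[0.3, 0, 0], [0, 0, 0]], [[0.2, 0, 0], [0, 0, 0]], [[0.2, 0, 0], [0, 0, 0]], [[0, 0, 0], [0, 0, 0]], [[-0.3, 0, 0], [0, 0, 0]], [[0, 0, 0], [0, 0, 0]], [[0, 0, 0], [0, 0, 0]], [[0, 0, 0], [0, 0, 0]]])

```text
clock: 28.25
tool_pos: [0.5531, 0.0997, 0.1292]
eef_rot: [0.774, 0.631, 0.039, -0.031]
contact_force: [-0.2, -0.1, 0.1]
opening: 0.006
finger_force: 0.0
```

```bash
python3 m.py
```

```text
[0.5531 0.0997 0.1292] [-0.2 -0.1  0.1] rel pan(y,z) [[ 6.69  0.14 -3.26]]
clk 28.25 ((array([256.33, 228.93]), np.int32(105)), (array([456.38, 149.16]), np.int32(401)))
knob [319.3 249.6] 1626 [48. 47.] {50: 354.1, 60: 332.9, 70: 310.9, 80: 288.0, 90: 264.1, 100: 239.3, 110: 213.5, 120: 186.5, 130: 158.4}
```

Call:
step_arm(steps=[[[0, 0, 0.3], [0, 0, 0]], [[0.3, 0, 0], [0, 0, 0]], [[0.2, 0, 0], [0, 0, 0]], [[0.2, 0, 0], [0, 0, 0]], [[0, 0, 0], [0, 0, 0]], [[-0.4, 0, 0], [0, 0, 0]], [[0, 0, 0], [0, 0, 0]], [[0, 0, 0], [0, 0, 0]], [[0, 0, 0], [0, 0, 0]], [[0, 0, 0], [0, 0, 0]], [[0, 0, 0], [0, 0, 0]], [[0, 0, 0], [0, 0, 0]]])

```text
clock: 29.85
tool_pos: [0.5538, 0.1028, 0.1264]
eef_rot: [0.774, 0.631, 0.039, -0.031]
contact_force: [1.2, -0.0, -0.1]
opening: 0.004
finger_force: 0.0
```

```bash
python3 m.py
```

```text
[0.5538 0.1028 0.1264] [ 1.2 -0.  -0.1] rel pan(y,z) [[ 6.98  0.14 -2.96]]
clk 29.85 ((array([255.7 , 226.26]), np.int32(108)), (array([455.79, 152.26]), np.int32(400)))
knob [319.1 246.1] 1234 [47. 46.] {50: 364.6, 60: 343.3, 70: 321.1, 80: 298.0, 90: 274.0, 100: 249.0, 110: 222.9, 120: 195.6, 130: 167.2}
```

Call:
step_arm(steps=[[[0.25, 0, 0], [0, 0, 0]], [[0.15, 0, 0], [0, 0, 0]], [[0.1, 0, 0], [0, 0, 0]], [[0.12, 0, 0], [0, 0, 0]], [[0, 0, 0], [0, 0, 0]], [[-0.4, 0, 0], [0, 0, 0]], [[0, 0, 0], [0, 0, 0]], [[0, 0, 0], [0, 0, 0]], [[0, 0, 0], [0, 0, 0]], [[0, 0, 0], [0, 0, 0]], [[0, 0, 0], [0, 0, 0]], [[0, 0, 0], [0, 0, 0]]])

```text
clock: 31.45
tool_pos: [0.5542, 0.1049, 0.1267]
eef_rot: [0.774, 0.631, 0.039, -0.031]
contact_force: [-1.1, -0.4, 0.3]
opening: 0.002
finger_force: 0.0
```

```bash
python3 m.py
```

```text
[0.5542 0.1049 0.1267] [-1.1 -0.4  0.3] rel pan(y,z) [[ 7.2   0.14 -2.96]]
clk 31.45 ((array([256.05, 225.64]), np.int32(110)), (array([455.66, 153.  ]), np.int32(402)))
knob [319.  246.1] 1121 [47. 46.] {50: 369.2, 60: 348.0, 70: 326.0, 80: 303.2, 90: 279.4, 100: 254.6, 110: 228.7, 120: 201.7, 130: 173.6}
```

Call:
step_arm(steps=[[[0.25, 0, 0], [0, 0, 0]], [[0.15, 0, 0], [0, 0, 0]], [[0.08, 0, 0], [0, 0, 0]], [[0.06, 0, 0], [0, 0, 0]], [[0, 0, 0], [0, 0, 0]], [[-0.4, 0, 0], [0, 0, 0]], [[-0.3, 0, -0.2], [0, 0, 0]], [[0, 0, -2], [0, 0, 0]], [[0, 0, -4], [0, 0, 0]], [[0, 0, -4], [0, -5.7, 0]], [[-2, 0, 0], [0, 0, 0]], [[0, 0, 0], [0, 0, 0]]])

```text
clock: 33.05
tool_pos: [0.547, 0.071, 0.2274]
eef_rot: [0.776, 0.63, -0.001, 0.0]
contact_force: [0.0, -0.1, 0.2]
opening: 0.008
finger_force: 0.0
```

```bash
python3 m.py
python3 - <<'E'
from h import *
s=snap('scene','s9.png')
b=blob(s,(40,80,30),(90,255,255),(232,266,205,250)); print(b)
h=cv2.cvtColor(s['img'],cv2.COLOR_RGB2HSV)
for v in range(208,240): print(v,' '.join('%3d/%3d/%3d'%tuple(x) for x in h[v,238:264:3]))
E
```

```text
[0.547  0.071  0.2274] [ 0.  -0.1  0.2] rel pan(y,z) [[  3.37   0.09 -13.74]]
clk 33.05 ((array([256.04, 224.84]), np.int32(111)), (array([455.51, 153.71]), np.int32(398)))
knob [303.6 180.9] 51 [ 2. 20.] {50: 230.4, 60: 216.3, 70: 201.9, 80: 186.9, 90: 171.4, 100: 155.4, 110: 138.9, 120: 121.8, 130: 104.0}
(array([249.296875, 221.53125 ]), np.int32(64), (248.95001220703125, 221.3500213623047), (3.1622776985168457, 21.819719314575195), 71.56504821777344)
208  30/ 25/ 72   2/215/ 19   5/188/ 23   7/200/ 23  15/ 20/ 78  12/  9/146   8/  6/163  46/ 45/ 96  48/ 45/ 97
209  47/ 24/ 94   9/143/ 25   5/117/ 24   7/ 35/ 66  10/ 10/148  10/  5/163  15/ 13/116  47/ 49/ 94  48/ 45/ 96
210  45/ 29/122   8/ 41/ 50   4/ 28/ 63  10/ 12/128  10/  5/162  18/ 11/114  21/ 24/ 73  46/ 46/ 95  48/ 45/ 96
211  47/ 33/107   8/ 11/ 91   5/ 12/129  10/  5/162  15/ 13/115  23/ 26/ 77  23/ 29/ 70  48/ 46/ 95  48/ 47/ 97
212  46/ 30/110  12/ 10/134  15/  6/162  15/ 13/118  21/ 25/ 72  17/ 24/ 74  17/ 25/ 72  46/ 42/ 92  46/ 46/ 95
213  36/  9/148  15/  6/162  15/ 14/113  19/ 27/ 76  17/ 27/ 67  20/ 30/ 76  20/ 
[... 2242 characters left out ...]
/ 76  20/ 30/ 76  39/ 30/ 86
234  47/ 49/ 98  20/ 30/ 76  19/ 27/ 75  20/ 30/ 77  19/ 27/ 75  21/ 23/ 77  19/ 27/ 75  19/ 28/ 74  34/ 22/ 83
235  47/ 47/ 97  26/ 25/ 71  17/ 30/ 77  21/ 23/ 76  19/ 27/ 76  19/ 27/ 76  23/ 27/ 75  19/ 27/ 76  24/ 14/ 90
236  48/ 45/ 97  34/ 25/ 72  17/ 23/ 76  17/ 30/ 77  19/ 27/ 76  15/ 27/ 75  26/ 24/ 74  17/ 23/ 78  21/ 22/ 82
237  48/ 45/ 97  39/ 33/ 78  19/ 28/ 73  19/ 27/ 76  17/ 23/ 77  20/ 30/ 76  21/ 24/ 74  17/ 24/ 75  19/ 26/ 77
238  46/ 45/ 96  44/ 35/ 81  26/ 24/ 74  20/ 30/ 76  21/ 23/ 76  20/ 30/ 76  21/ 24/ 75  23/ 28/ 73  17/ 23/ 78
239  47/ 47/ 98  40/ 38/ 81  13/ 30/ 76  23/ 27/ 76  23/ 27/ 76  26/ 24/ 73  19/ 27/ 75  21/ 24/ 74  15/ 27/ 76
```

Call:
step_arm(steps=[[[0, 0, -2], [0, 0, 0]], [[0, 0, -2], [0, 0, 0]], [[0, 0, 0], [0, 0, 0]], [[0, 0, 0], [0, 0, 0]], [[0, 0, 0], [0, 0, 0]], [[0, 0, 0], [0, 0, 0]], [[0, 0, 0], [0, 0, 0]], [[0, 0, 0], [0, 0, 0]]])

```text
clock: 34.2
tool_pos: [0.5477, 0.0738, 0.2679]
eef_rot: [0.775, 0.632, -0.0, 0.0]
contact_force: [-0.1, 0.7, -0.1]
opening: 0.01
finger_force: 0.0
```

Run:
```python
from h import *
s=snap('scene'); print(sensors.get_state()['clock'],tilt(s))
s=snap('scene'); print(tilt(s)); w=snap('wrist'); t=snap('top')
print('main top',blob(t,*YEL,(160,195,210,245)))
print(blob(w,*RED,(280,360,120,225)),{y:np.round(proj(w,pan(0,y*1e-3,.041,0)),1)[1] for y in (90,100,110)})
```

```text
34.25 ((array([256.06, 225.05]), np.int32(110)), (array([455.51, 153.71]), np.int32(399)))
((array([255.86, 225.1 ]), np.int32(108)), (array([455.51, 153.65]), np.int32(397)))
main top (array([178.85279188, 225.86395939]), np.int32(985), (177.0, 227.0), (34.0, 34.0), 90.0)
(array([320.07777778, 149.93333333]), np.int32(90), (320.5, 149.5), (23.0, 23.0), 90.0) {90: np.float64(166.5), 100: np.float64(153.0), 110: np.float64(139.3)}
```

The beam is settled within about 0.007 rad of level, so I'm handing the job in.

```bash
python3 -c "
from plant import finish_job; print(finish_job())"
```

```text
the job is handed in; nothing more can be done
None
```

The job is handed in at about 34 s: the brass weight stands in the blue pocket, the red-knobbed weight stands near y = 102 mm in the pan, and by camera the beam floats within about 0.007 rad of level (limit 0.025), with the arm clear.

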